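Seat the sharpening stone in its holder and hold it in the corner

TASK

Put the sharpening stone, same face up, into the blue stone holder and press it diagonally into the corner, so that it is at once flat down on the bed, with its long side flush against the fence and its end against the stop. Seat it without slamming it, leave the brush, the timer and the bottle where they stand, and finish while still pressing the stone firmly down, against the fence and against the stop: do not let go, so that someone else can tighten the end screw.

Things in the scene. Friction and masses are not known exactly. Their poses are not given: they have to be found in the camera images.
- whetstone: loose two-grit sharpening stone, a plain rectangular bar with a reddish-brown upper half and a grey lower half, 60 (x) x 180 (y) x 25 (z) mm, about 0.6 kg. Origin: centre of its underside; y runs along its length. It lies flat on the table, to the right. Either end may go to the stop.
- holder: fixed rigid stone holder left of the stone: blue base with a low steel fence on its far long edge (+x), a low steel stop across its left end (+y), open near side, and at the right end (-y) a backed-off aluminium jaw 8 mm high with screw and black knob (jaw face at y = -118 mm). Origin on the table; base x -50 to +50, y -145 to +115 mm. Seated stone: parallel to y, centre at x +5, y +10 mm.
- bed: the holder's blue base plate, 100 x 260 mm (origin and axes of holder); flat upper face 12 mm above the table. Bed and lips are slick (friction about 0.3) but bear lightly on the bed until the stone touches fence and stop, then push firmly. About 15 N each, down and towards fence and stop, is firm.
- fence: the holder's steel fence lip, 14 mm thick, 240 mm long (origin and axes of holder); inner face at x = +35 mm. It stands only 8 mm above the bed (top 20 mm above the table), so a gripper can hold the stone across its 60 mm width above it.
- stop: the holder's steel stop lip, 14 mm thick, across the left end (origin and axes of holder); inner face at y = +100 mm, 8 mm above the bed, top 20 mm above the table.
- corner (a point): the inner corner of the holder where bed, fence and stop meet, 12 mm above the table; axes as the holder: x points out through the fence, y out through the stop, z up. The seated stone's origin is at x = -30, y = -90, z = 0 mm from here.
- brush: bystander: loose brush with a blue block, 43 x 150 x 40 mm, lying behind the work; origin at the centre of its underside.
- twist_timer: bystander: loose round kitchen timer with a green top, 68 mm across, 40 mm high; origin at the centre of its underside.
- bottle_green: bystander: loose white bottle with a green cap, 62 mm across, 156 mm high; origin at the centre of its underside.

How it is judged (in metres and radians):
At the end, for the whole second after the job is handed in: Stone level on the bed, same face up, within 3 mm of its seat each way and 0.03 rad of the fence, at rest; fingers touch it with over 2 N; it presses the bed with over 9 N (more than its weight), fence and stop with over 3 N each, all through the last second (x of whetstone in the frame of corner between -0.033 and -0.027 m and y of whetstone in the frame of corner between -0.093 and -0.087 m and z of whetstone in the frame of corner between -0.003 and 0.003 m and angle between the y axis of whetstone and the y axis of holder, either way round below 0.03 rad and angle between whetstone's own z axis and vertical below 0.03 rad and contact force between whetstone and bed above 9 N and contact force between whetstone and fence above 3 N and contact force between whetstone and stop above 3 N and contact force between the fingers and whetstone above 2 N and linear speed of whetstone below 0.01 m/s); the arm keeps its last pose, push and grip.
It fails at once if the stone is slammed or crushed into the holder (over 120 N) (contact force between whetstone and holder above 120 N).
It fails at once if brush, timer or bottle is pushed away (over 25 mm) (distance of any of brush, twist_timer, bottle_green from where it was at the start of the episode above 0.025 m).
It also fails if it takes over 58 s, if anything falls off the work surface, if the arm or the gripper's body presses on something with over 40 N, if the wrist force passes 120 N, or if a joint passes its speed limit or range.

ROBOT

A 6-joint arm with a two-finger parallel gripper is mounted at the origin on a cart in front of the work surface, level with it; the furniture and walls round the work are solid. World frame = base frame: x ahead of the robot, y to its left, z up, the work surface at z = 0. Lengths are in mm, angles in degrees, forces in N, time in s.
With the tool pointing down it reaches from about 300 to 850 mm from the base axis. Payload 4.2 kg.
Tool frame: the origin (TCP) lies at the very end of the fingers, on their centre line; the grasp point (between the pads) lies 19 mm behind it (env.tcp_to_grasp is the distance from the TCP to the grasp point, in mm); z points along the fingers, y is the line along which they close (so a half turn about z gives the same grasp; the last joint's range is limited). The gripper opens to 91 mm and grips with 3 to 60 N. Pads are 32 mm wide; open, the fingers measure 118 mm over their backs; the gripper's body (76 mm by 178 mm) begins 60 mm behind the grasp point.
Start: joints at [66.75, 18.312, 89.639, -0, 72.044, -1.146], TCP at [216.376, 532.752, 213.976] pointing down, gripper open.
Joint ranges: [-177.97, 177.97], [-48.28, 115.42], [12.27, 149.76], [-77.06, 257.06], [2.81, 150.46], [-146.56, 146.56]. Speed limits (degrees/s): [147.25, 147.25, 180, 180, 180, 180].

INTERFACE

Orientations are given as [roll, pitch, yaw] about the fixed x, y, z axes, in that order (R = Rz(yaw) Ry(pitch) Rx(roll)).
In Python, from workcell import env gives the robot as it stands.
- The arm moves only by the tool move_arm, never from a script. Its argument "plan" is a list of rows, each a list of 3 entries, a list of its own where there are three numbers: the shift along the world's x, y, z in cm, then the turn about the world's z in degrees, then the closure, from 0 (fully open) to 1 (shut). In form: [[[x, y, z], turn, claw], ...]. A call has 1 to 5 rows; each row shifts and turns the commanded pose from where the row before left it; what a row does not reach is not made up. A row lasts 1/10 s, in which the tool goes at most 50 mm and 8.59 degrees, less where a joint would pass 70% of its speed; a pose out of reach is approached as far as the arm can. A call is refused whole if a number of a shift passes 5 or a number of a turn 8.59, either way. A call with a gripper value outside its range is refused whole. The fingers move at their own pace and stop on an object; "squeeze" is the grip in N (left out, the last holds). Time passes only in rows, so rows that do not move let the fingers close. It gives the time, the measured TCP pose, the force, the opening and the grip force at its end, in the units of the state.
- env.state(): the state, without advancing time (a new reading comes with each control period).
- env.grab_frame(name): name is "scene" or "top"; returns a dict with "frame" (420x560x3 uint8, red, green, blue), "z_map" (420x560 float32, mm along the optical axis (not along the pixel's ray), 0 where there is no reading), "fovy" (degrees; the focal length in pixels is half the picture's height over the tangent of half this angle, whatever the lens; pixels are square), "cx", "cy" (the principal point, pixels), "D" ([k1, k2, p1, p2, k3] as OpenCV has them; the pictures are not rectified), "position" and "orientation" of the camera in the world. Camera axes: x right, y down, z forward; pixel columns grow to the right and rows downward; lengths in mm; the calibration is good to about 2 mm. A picture is of the moment at which its call begins.
- env.job_done(): hands the job in; it is judged then, once.
Trained networks look in a picture, given as the dict that the camera call returned (one of the last four; its "shot" number tells which), for a name from the list of things; names that differ only in an ending like _2 or _b are one class to them, and where a whole thing is asked for, a point or a joint stands for the part that bears it (a point fixed in the world has none). Each returns a list of dicts, best first, with "score" (0 to 1); they miss things now and then, are a little off and sometimes report something else, mostly with a low value. They report only what shows in the picture. A call takes as long as a camera call.
- env.search_frame(picture, label): "point" ([column, row] in pixels, amid what is visible of it).
- env.landmark_of(picture, label): "point" ([column, row] in pixels: a listed point, or the origin of a listed thing).
The state is a dict: "time_s": time; "qpos": joint angles; "qvel": joint speeds; "effort": joint torques, N m; "ee_pos": TCP position; "ee_rot": TCP orientation; "force": force on the tool from outside, world axes, zero at the start; "torque": the same for the moment, N m; "gripper_width": finger opening in mm; "gripper_force": force on a finger pad.
Only numpy, scipy, OpenCV 4.12 (cv2) and the standard library are available. Lean on these libraries where they do the work, as an engineer would, in place of code of your own. Each camera call takes 0.05 s, during which the arm holds its last target. There are 200 camera calls.

## Working session

There is one attempt and no reset: what is moved stays moved. The work goes in short steps, Python scripts to look and compute and a tool call to move; the robot and the scene stay as the last step left them, time stands still between calls to the robot, and variables do not carry over. Pictures are saved under pics/ and viewed, at most 10 in all, crops included, and the job is handed in when it is done.

Besides the shell and the picture viewer there is one more tool, called after "Call:" in YAML: its name, and indented under it one key for each argument. move_arm: Moves the arm, as the interface text tells. Its arguments: {"type":"object","properties":{"plan":{"type":"array","items":{"type":"array"}},"squeeze":{"type":"number"}},"required":["plan"]}

```bash
mkdir -p pics; cat > h.py <<'E'
import numpy as np, cv2
from scipy.spatial.transform import Rotation as R
from workcell import env
def cam(p):
    f=p["frame"].shape[0]/2/np.tan(np.radians(p["fovy"])/2)
    K=np.array([[f,0,p["cx"]],[0,f,p["cy"]],[0,0,1.]])
    o=np.array(p["orientation"],float)
    Rm=o if o.shape==(3,3) else R.from_euler('xyz',o,degrees=True).as_matrix()
    return K,np.array(p["D"],float),Rm,np.array(p["position"],float)
def rays(p,uv):
    K,D,Rm,t=cam(p)
    n=cv2.undistortPoints(np.array(uv,float).reshape(-1,1,2),K,D).reshape(-1,2)
    return np.c_[n,np.ones(len(n))]@Rm.T,t
def onz(p,uv,z):
    d,t=rays(p,uv); return t+d*((z-t[2])/d[:,2])[:,None]
def cloud(p):
    h,w=p["z_map"].shape
    uv=np.stack(np.meshgrid(np.arange(w),np.arange(h)),-1).reshape(-1,2)
    d,t=rays(p,uv); z=p["z_map"].reshape(-1,1)
    return (t+d*z).reshape(h,w,3)
def proj(p,X):
    K,D,Rm,t=cam(p)
    return cv2.projectPoints((np.array(X,float).reshape(-1,3)-t)@Rm,np.zeros(3),np.zeros(3),K,D)[0].reshape(-1,2)
E
python3 - <<'E'
from h import *
np.set_printoptions(precision=1,suppress=True)
for n in ("top","scene"):
    p=env.grab_frame(n); cv2.imwrite(f"pics/{n}.png",p["frame"][:,:,::-1])
    print(n,p["position"],p["orientation"],p["fovy"],p["D"])
    C=cloud(p)
    for l in ("whetstone","holder","corner","brush","twist_timer","bottle_green"):
        for d in env.landmark_of(p,l)[:2]:
            z={"corner":12}.get(l,0)
            print(l,round(d["score"],2),d["point"],onz(p,d["point"],z)[0])
        for d in env.search_frame(p,l)[:2]:
            c,r=np.round(d["point"]).astype(int); print("  s",round(d["score"],2),c,r,C[r,c])
s=env.state(); print(s["ee_pos"],s["ee_rot"],s["force"],s["time_s"])
E
```

```text
top [ 450.8  -32.5 1349.7] [-173.5    0.   -89.6] 47.81432543096638 [-0.1  0.   0.   0.   0. ]
whetstone 0.62 [340.1, 262.4] [ 463.1 -198.7    0. ]
  s 0.69 340 260 [ 469.4 -194.8   29.8]
holder 0.66 [206.3, 244.6] [510.7 182.4   0. ]
  s 0.25 339 260 [ 469.5 -193.1   21.1]
corner 0.92 [168.2, 235.1] [536.1 289.7  12. ]
  s 0.76 209 248 [500.4 171.9  16.8]
brush 0.93 [316.7, 157.5] [ 766.2 -132.5    0. ]
  s 0.86 321 154 [ 767.9 -142.    36.5]
twist_timer 0.85 [382.5, 191.6] [ 667.4 -322.8    0. ]
  s 0.63 210 247 [503.6 170.4   8.2]
bottle_green 0.81 [221.1, 160.5] [755.3 145.5   0. ]
bottle_green 0.68 [168.2, 238.0] [528.5 292.3   0. ]
  s 0.71 217 161 [722.  137.5 141.4]
scene [  29.7 -509.9  907.3] [-138.4   -0.7  -50.2] 54.915325541954886 [-0.  0.  0.  0.  0.]
whetstone 0.62 [284.5, 294.8] [ 470.7 -203.9   -0. ]
  s 0.58 284 290 [ 469.6 -202.    22.7]
holder 0.76 [192.9, 209.9] [521.2 191.1   0. ]
  s 0.9 194 214 [507.7 170.4   7.8]
corner 0.77 [175.0, 193.1] [527.2 276.4  12. ]
corner 0.53 [282.9, 295.3] [ 461.1 -205.7   12. ]
  s 0.63 196 217 [502.9 156.4   8.7]
brush 0.59 [327.6, 213.3] [ 775.  -128.8    0. ]
  s 0.7 329 212 [ 750.8 -144.9   37.8]
twist_timer 0.56 [365.5, 275.2] [ 656.6 -332.3    0. ]
  s 0.83 366 272 [ 642.2 -334.9   34.4]
bottle_green 0.56 [251.3, 185.2] [716.4 127.5  -0. ]
  s 0.79 250 164 [710.8 124.8  95.1]
[216.4 532.8 214. ] [180.    0.  157.9] [-0.6  0.3 -0.5] 1.3
```

View pics/top.png

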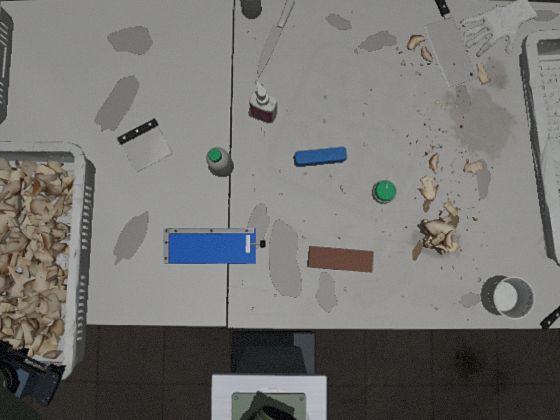

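View pics/scene.png

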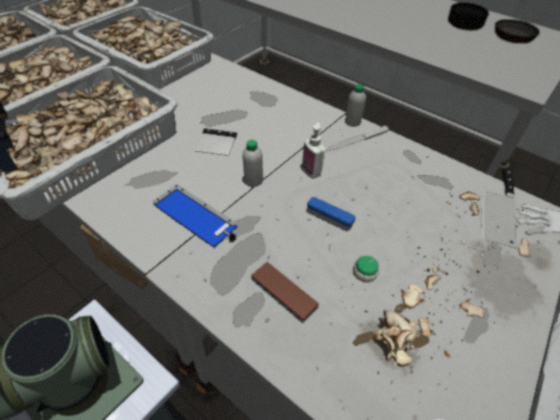

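The top view shows the brown stone at about (340,259), and the holder at (164–256, 228–264) with its corner at upper left (168,235) and jaw at (249,243). The brush, timer and bottle are clear of the work. The scene view agrees. Next I'll fit rectangles.

```bash
cat >> h.py <<'E'
def rect(p,kind):
    hsv=cv2.cvtColor(p["frame"],cv2.COLOR_RGB2HSV); C=cloud(p)
    X=C[...,0];Y=C[...,1]
    if kind=="stone": m=((hsv[...,0]<15)|(hsv[...,0]>170))&(hsv[...,1]>90); z=25; w=(X>350)&(X<650)&(abs(Y)<420)
    else: m=(hsv[...,0]>105)&(hsv[...,0]<130)&(hsv[...,1]>140); z=12; w=(X>380)&(X<620)&(Y>0)&(Y<350)
    m=(m&w).astype(np.uint8)
    n,L,S,_=cv2.connectedComponentsWithStats(m); i=1+np.argmax(S[1:,4])
    c=max(cv2.findContours((L==i).astype(np.uint8),cv2.RETR_EXTERNAL,cv2.CHAIN_APPROX_NONE)[0],key=cv2.contourArea)
    q=onz(p,c.reshape(-1,2),z)[:,:2].astype(np.float32)
    zz=C[...,2][L==i]
    return cv2.minAreaRect(q),cv2.boxPoints(cv2.minAreaRect(q)),np.median(zz[zz>-50]),c
E
python3 - <<'E'
from h import *
np.set_printoptions(precision=1,suppress=True)
for n in ("top","scene"):
    p=env.grab_frame(n)
    for k in("stone","holder"):
        r,b,z,c=rect(p,k); print(n,k,r,b.tolist(),z)
        e=proj(p,np.c_[b,np.full(4,25 if k=="stone" else 12)])
        cv2.polylines(p["frame"],[np.round(e).astype(int)],True,(255,255,0))
    big=cv2.resize(p["frame"][200:300,140:400] if n=="top" else p["frame"][170:330,140:340],None,fx=3,fy=3,interpolation=cv2.INTER_NEAREST)
    cv2.imwrite(f"pics/fit_{n}.png",big[:,:,::-1])
a=cv2.imread("pics/fit_top.png");b=cv2.imread("pics/fit_scene.png")
m=np.zeros((300,780,3),np.uint8);
cv2.imwrite("pics/fit.png",a)
E
```

```text
top stone ((472.6956787109375, -196.2906951904297), (177.11016845703125, 55.69448471069336), 85.70623016357422) [[438.29644775390625, -282.5122985839844], [493.8345947265625, -286.6821594238281], [507.09490966796875, -110.069091796875], [451.5567626953125, -105.89923095703125]] 24.328715856813687
top holder ((499.4424743652344, 164.78732299804688), (81.9251480102539, 244.33740234375), 0.5649201273918152) [[457.2773742675781, 286.54620361328125], [459.6864318847656, 42.22068405151367], [541.6075439453125, 43.0284423828125], [539.198486328125, 287.3539733886719]] 11.467266781729336
scene stone ((469.0931701660156, -201.44964599609375), (175.71270751953125, 57.797061920166016), 85.74398040771484) [[433.75421142578125, -286.9190673828125], [491.39190673828125, -291.2083740234375], [504.43212890625, -115.980224609375], [446.79443359375, -111.69091796875]] 22.67117994113505
scene holder ((499.0168151855469, 161.99356079101562), (87.12989044189453, 248.70315551757812), 0.574544370174408) [[454.2071228027344, 285.9020080566406], [456.7010192871094, 37.21139144897461], [543.8265380859375, 38.085113525390625], [541.3326416015625, 286.7757263183594]] 9.817084967078642
```

View pics/fit.png

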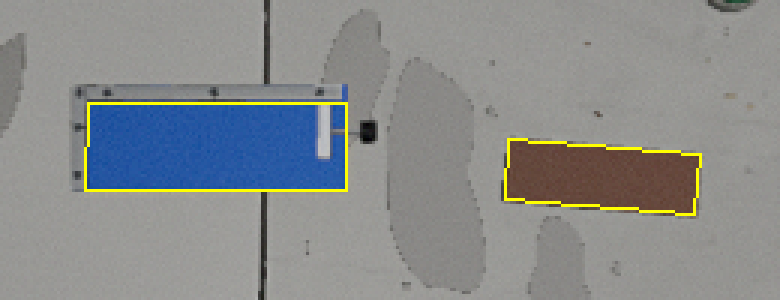

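View pics/fit_scene.png

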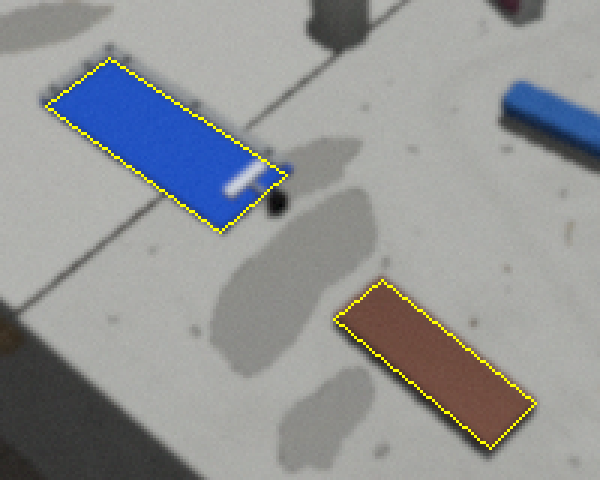

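The outlines sit tightly on the stone and the bed in both views.
- **Stone:** about (471, −199), yaw −4.3°.
- **Corner:** about (541, 287), holder yaw +0.6°.

Moving above the stone.

Call:
move_arm:
  plan:
    - [[1.6,-4.6,0],-8.5,0]
    - [[1.6,-4.6,0],-8.5,0]
    - [[1.6,-4.6,0],-8.5,0]
    - [[1.6,-4.6,0],-8.5,0]
    - [[1.6,-4.6,0],-8.5,0]
  squeeze: 50

```text
time_s: 1.9
ee_pos: [296.6, 301.0, 214.1]
ee_rot: [180.0, 0.0, 115.1]
force: [1.0, 0.5, -1.3]
gripper_width: 90.9
gripper_force: 0.0
```

Call:
move_arm:
  plan:
    - [[1.6,-4.6,0],-8.5,0]
    - [[1.6,-4.6,0],-8.5,0]
    - [[1.6,-4.6,0],-8.5,0]
    - [[1.6,-4.6,0],-4.1,0]
    - [[1.6,-4.6,0],0,0]

```text
time_s: 2.4
ee_pos: [376.7, 70.9, 214.4]
ee_rot: [179.9, -0.0, 85.7]
force: [-0.2, 0.8, -0.2]
gripper_width: 91.2
gripper_force: 0.0
```

Call:
move_arm:
  plan:
    - [[1.6,-4.6,0],0,0]
    - [[1.6,-4.6,0],0,0]
    - [[1.6,-4.6,0],0,0]
    - [[1.6,-4.6,0],0,0]
    - [[1.6,-4.6,0],0,0]

```text
time_s: 2.9
ee_pos: [456.7, -159.4, 214.2]
ee_rot: [179.9, -0.0, 85.8]
force: [0.7, -0.2, -0.4]
gripper_width: 91.3
gripper_force: 0.0
```

Call:
move_arm:
  plan:
    - [[1.5,-4.2,0],0,0]
    - [[0,0,-2],0,0]
    - [[0,0,0],0,0]
    - [[0,0,0],0,0]

```text
time_s: 3.3
ee_pos: [470.9, -198.8, 193.9]
ee_rot: [-179.9, -0.0, 85.8]
force: [-0.5, -0.5, 0.3]
gripper_width: 91.4
gripper_force: 0.0
```

Call:
move_arm:
  plan:
    - [[0,0,-4],0,0]
    - [[0,0,-4],0,0]
    - [[0,0,-4],0,0]
    - [[0,0,-3],0,0]
    - [[0,0,-2],0,0]

```text
time_s: 3.8
ee_pos: [470.9, -197.9, 23.1]
ee_rot: [-179.9, -0.0, 85.9]
force: [0.5, -0.3, -0.2]
gripper_width: 91.2
gripper_force: 0.0
```

Call:
move_arm:
  plan:
    - [[0,0,-1],0,0]
    - [[0,0,-0.3],0,0]
    - [[0,0,0],0,0.2]
    - [[0,0,0],0,0.4]
    - [[0,0,0],0,0.6]

```text
time_s: 4.3
ee_pos: [472.2, -199.5, 12.1]
ee_rot: [179.9, 0.0, 85.8]
force: [-0.4, -1.0, 0.1]
gripper_width: 70.0
gripper_force: 0.0
```

Call:
move_arm:
  plan:
    - [[0,0,0],0,0.8]
    - [[0,0,0],0,1]
    - [[0,0,0],0,1]
    - [[0,0,0],0,1]
    - [[0,0,0],0,1]

```text
time_s: 4.8
ee_pos: [472.5, -199.6, 11.8]
ee_rot: [179.8, 0.0, 85.8]
force: [1.9, -0.1, 5.9]
gripper_width: 59.4
gripper_force: 50.0
```

Call:
move_arm:
  plan:
    - [[0,0,1],0,1]
    - [[0,0,2],0,1]
    - [[0,0,2.5],0,1]
    - [[0,0,0.5],0,1]
    - [[0,0,0],0,1]

```text
time_s: 5.3
ee_pos: [470.9, -199.2, 71.0]
ee_rot: [-180.0, 0.0, 85.8]
force: [-1.1, 0.3, -5.1]
gripper_width: 59.5
gripper_force: 50.0
```

Call:
move_arm:
  plan:
    - [[0.2,2,0],0.8,1]
    - [[0.3,4,0],1,1]
    - [[0.3,4,0],1,1]
    - [[0.3,4,0],1,1]
    - [[0.3,4,0],1,1]

```text
time_s: 5.8
ee_pos: [483.6, -17.8, 69.3]
ee_rot: [-179.8, -0.0, 90.6]
force: [0.8, 0.5, -5.2]
gripper_width: 59.6
gripper_force: 50.0
```

Call:
move_arm:
  plan:
    - [[0.3,4,0],0,1]
    - [[0.3,4,0],0,1]
    - [[0.3,4,0],0,1]
    - [[0.2,4,0],0,1]
    - [[0.2,2.5,0],0,1]

```text
time_s: 6.3
ee_pos: [496.8, 167.9, 69.1]
ee_rot: [-179.8, 0.0, 90.7]
force: [0.9, -0.9, -4.9]
gripper_width: 59.6
gripper_force: 50.0
```

Call:
move_arm:
  plan:
    - [[0,2,0],0,1]
    - [[0,0,0],0,1]
    - [[0,0,0],0,1]

```text
time_s: 6.6
ee_pos: [496.9, 185.3, 69.3]
ee_rot: [-179.8, 0.1, 90.7]
force: [-0.9, -0.6, -6.5]
gripper_width: 59.9
gripper_force: 50.0
```

```bash
python3 - <<'E'
from h import *
np.set_printoptions(precision=1,suppress=True)
s=env.state(); print(s["ee_pos"],s["ee_rot"],s["force"],s["torque"],s["gripper_force"])
z=np.array(s["ee_pos"])[2]-11+25
for n in ("top","scene"):
    p=env.grab_frame(n); f=p["frame"]
    hsv=cv2.cvtColor(f,cv2.COLOR_RGB2HSV)
    c=f[130:330,100:360] if n=="top" else f[110:310,90:350]
    cv2.imwrite(f"pics/hold_{n}.png",cv2.resize(c,None,fx=3,fy=3,interpolation=cv2.INTER_NEAREST)[:,:,::-1])
    for l in("whetstone",):
        print(n,[(d["score"],d["point"],onz(p,d["point"],z-25)[0]) for d in env.landmark_of(p,l)[:2]])
E
```

```text
[496.9 185.3  69.3] [-179.8    0.1   90.7] [-0.9 -0.6 -6.5] [-0.1 -0.   0. ] 49.99404966831207
top [(0.64, [201.1, 251.4], array([489.4, 186.9,  58.3]))]
scene [(0.88, [185.2, 204.1], array([490.8, 179.5,  58.3])), (0.66, [192.1, 211.9], array([482.9, 142.1,  58.3]))]
```

View pics/hold_scene.png

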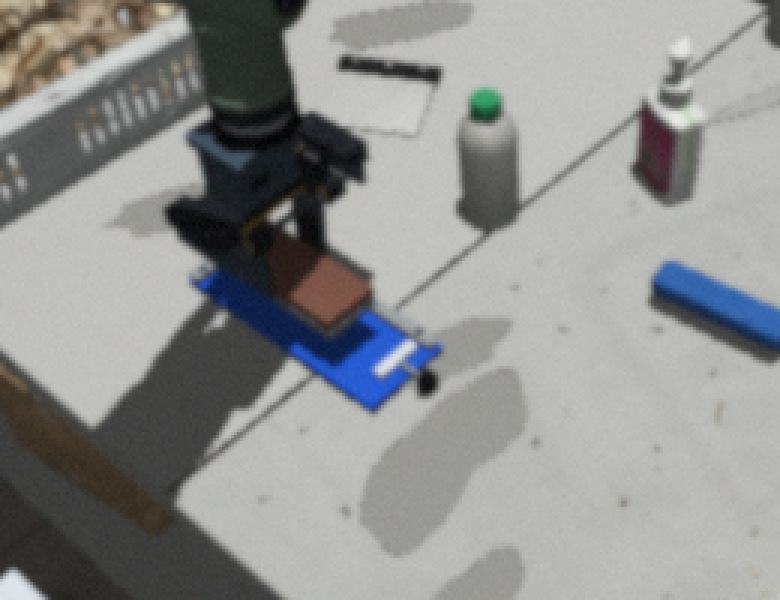

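View pics/hold_top.png

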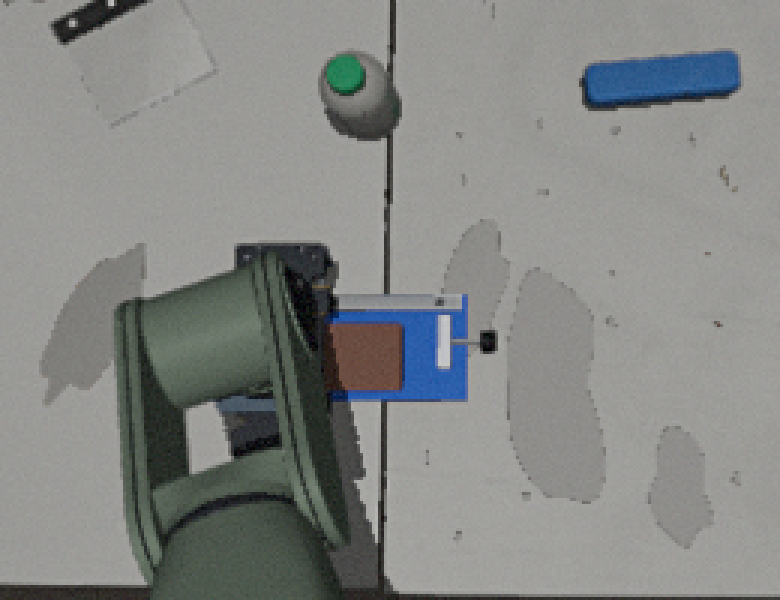

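The stone is held level and parallel to the fence. It is over the bed about 15 mm short of the fence and 12 mm short of the stop, and clear of the jaw. Lowering gently.

Call:
move_arm:
  plan:
    - [[0,0,-1.5],0,1]
    - [[0,0,-1.5],0,1]
    - [[0,0,-0.8],0,1]
    - [[0,0,-0.3],0,1]
    - [[0,0,0],0,1]

```text
time_s: 7.3
ee_pos: [498.4, 185.4, 29.8]
ee_rot: [-180.0, 0.0, 90.6]
force: [0.1, 0.4, -5.5]
gripper_width: 59.9
gripper_force: 50.0
```

Call:
move_arm:
  plan:
    - [[0,0,-0.1],0,1]
    - [[0,0,-0.1],0,1]
    - [[0,0,0],0,1]

```text
time_s: 7.6
ee_pos: [498.6, 185.8, 28.3]
ee_rot: [180.0, -0.0, 90.6]
force: [-0.1, -0.1, -4.9]
gripper_width: 59.9
gripper_force: 50.0
```

Call:
move_arm:
  plan:
    - [[0,0,-0.1],0,1]
    - [[0,0,-0.1],0,1]
    - [[0,0,0],0,1]

```text
time_s: 7.9
ee_pos: [498.3, 185.7, 25.9]
ee_rot: [-180.0, 0.0, 90.6]
force: [-0.6, -0.4, -5.4]
gripper_width: 59.4
gripper_force: 50.0
```

Call:
move_arm:
  plan:
    - [[0,0,-0.1],0,1]
    - [[0,0,0],0,1]
    - [[0,0,0],0,1]

```text
time_s: 8.2
ee_pos: [498.3, 185.8, 24.9]
ee_rot: [-180.0, 0.0, 90.6]
force: [-0.0, 0.5, -5.2]
gripper_width: 59.5
gripper_force: 50.0
```

Call:
move_arm:
  plan:
    - [[0,0,-0.1],0,1]
    - [[0,0,0],0,1]
    - [[0,0,0],0,1]

```text
time_s: 8.5
ee_pos: [498.3, 185.7, 24.0]
ee_rot: [-180.0, 0.0, 90.6]
force: [-0.2, 0.4, -4.9]
gripper_width: 59.9
gripper_force: 50.0
```

Call:
move_arm:
  plan:
    - [[0,0,-0.1],0,1]
    - [[0,0,0],0,1]
    - [[0,0,0],0,1]

```text
time_s: 8.8
ee_pos: [498.4, 185.8, 23.8]
ee_rot: [180.0, -0.0, 90.6]
force: [-2.9, -0.8, 5.9]
gripper_width: 59.9
gripper_force: 50.0
```

Call:
move_arm:
  plan:
    - [[0,0,-0.05],0,1]
    - [[0,0,0],0,1]
    - [[0,0,0],0,1]

```text
time_s: 9.1
ee_pos: [498.4, 185.8, 23.8]
ee_rot: [180.0, -0.0, 90.6]
force: [-3.8, -1.2, 8.5]
gripper_width: 59.5
gripper_force: 50.0
```

The stone is down on the bed, with light contact. Sliding it diagonally.

Call:
move_arm:
  plan:
    - [[0.2,0.15,0],0,1]
    - [[0.2,0.15,0],0,1]
    - [[0.2,0.15,0],0,1]
    - [[0.2,0.15,0],0,1]
    - [[0,0,0],0,1]

```text
time_s: 9.6
ee_pos: [505.8, 191.0, 23.8]
ee_rot: [-179.9, 0.1, 90.6]
force: [-5.5, -2.8, 12.1]
gripper_width: 59.6
gripper_force: 50.0
```

Call:
move_arm:
  plan:
    - [[0.1,0,0],0,1]
    - [[0.1,0,0],0,1]
    - [[0.1,0,0],0,1]
    - [[0,0,0],0,1]

```text
time_s: 10.0
ee_pos: [507.7, 191.4, 23.9]
ee_rot: [-179.8, 0.0, 90.6]
force: [-8.5, -2.5, 12.7]
gripper_width: 59.8
gripper_force: 50.0
```

Call:
move_arm:
  plan:
    - [[0.1,0,0],0,1]
    - [[0.1,0,0],0,1]
    - [[0,0,0],0,1]

```text
time_s: 10.3
ee_pos: [509.8, 191.6, 23.9]
ee_rot: [-179.8, 0.0, 90.6]
force: [-8.2, -1.5, 13.3]
gripper_width: 59.8
gripper_force: 50.0
```

Call:
move_arm:
  plan:
    - [[0.1,0,0],0,1]
    - [[0.1,0,0],0,1]
    - [[0,0,0],0,1]

```text
time_s: 10.6
ee_pos: [511.8, 191.7, 23.9]
ee_rot: [-179.9, 0.0, 90.6]
force: [-8.2, -0.6, 12.9]
gripper_width: 59.6
gripper_force: 50.0
```

Still sliding freely, so not at the fence yet.

Call:
move_arm:
  plan:
    - [[0.1,0,0],0,1]
    - [[0,0,0],0,1]
    - [[0,0,0],0,1]

```text
time_s: 10.9
ee_pos: [512.7, 191.8, 23.9]
ee_rot: [-179.8, 0.0, 90.6]
force: [-8.2, 0.0, 13.3]
gripper_width: 59.5
gripper_force: 50.0
```

Call:
move_arm:
  plan:
    - [[0.1,0,0],0,1]
    - [[0,0,0],0,1]
    - [[0,0,0],0,1]

```text
time_s: 11.2
ee_pos: [512.7, 191.8, 23.9]
ee_rot: [-179.7, 0.0, 90.6]
force: [-10.8, 1.0, 14.5]
gripper_width: 59.4
gripper_force: 50.0
```

Call:
move_arm:
  plan:
    - [[0,0.2,0],0,1]
    - [[0,0.1,0],0,1]
    - [[0,0,0],0,1]

```text
time_s: 11.5
ee_pos: [512.9, 192.2, 23.9]
ee_rot: [-179.7, 0.3, 90.7]
force: [-8.1, -10.1, 16.9]
gripper_width: 59.9
gripper_force: 50.0
```

Call:
move_arm:
  plan:
    - [[0,0.1,0],0,1]
    - [[0,0,0],0,1]
    - [[0,0,0],0,1]

```text
time_s: 11.8
ee_pos: [513.0, 192.4, 23.9]
ee_rot: [-179.7, 0.3, 90.7]
force: [-8.6, -11.5, 16.0]
gripper_width: 59.5
gripper_force: 50.0
```

Call:
move_arm:
  plan:
    - [[0,0.1,0],0,1]
    - [[0,0,0],0,1]
    - [[0,0,0],0,1]

```text
time_s: 12.1
ee_pos: [513.0, 193.0, 23.9]
ee_rot: [-179.7, 0.4, 90.8]
force: [-8.4, -13.6, 16.9]
gripper_width: 59.6
gripper_force: 50.0
```

```bash
cat > m.py <<'E'
from h import *
np.set_printoptions(precision=1,suppress=True)
s=env.state(); print(s["time_s"],s["ee_pos"],s["force"],s["torque"])
c=np.array([541,287.5]); y=np.radians(.57); ey=np.array([-np.sin(y),np.cos(y)]); ex=np.array([ey[1],-ey[0]])
for n in ("top","scene"):
    F=[env.grab_frame(n) for _ in range(4)]; p=F[-1]
    im=np.mean([f["frame"] for f in F],0).astype(np.float32)
    # profile along holder y across the stone's free end (z=37) and jaw; red minus blue
    def prof(z,xs,ys):
        P=np.array([[*(c+ex*x+ey*v),z] for v in ys for x in xs])
        uv=proj(p,P).astype(np.float32)
        v=cv2.remap(im,uv[:,0].reshape(1,-1),uv[:,1].reshape(1,-1),cv2.INTER_LINEAR)[0]
        return v.reshape(len(ys),len(xs),3).mean(1)
    ys=np.arange(-215,-150,.5); v=prof(37,np.linspace(-50,-10,20),ys); d=v[:,0]-v[:,2]
    lo,hi=np.median(d[:30]),np.median(d[-20:]); i=np.argmax(d>(lo+hi)/2); print(n,"stone end y in corner (want -180):",ys[i],lo,hi)
    ys=np.arange(-235,-195,.5); v=prof(20,np.linspace(-45,-15,20),ys); r=v[:,0]; k=r>(r.min()+r.max())/2
    print("  jaw y range (face -218):",ys[k].min(),ys[k].max())
    xs=np.arange(-85,15,.5); 
    v=np.array([prof(37,[x],np.linspace(-170,-145,12)).mean(0)[0] for x in xs]); d=v[:,0]-v[:,2]; k=d>(d.max()+np.median(d[:20]))/2
    print("  stone x range (want -60..0)",xs[k].min(),xs[k].max())
    cv2.imwrite(f"pics/m_{n}_{s['time_s']:.1f}.png",cv2.resize((im[200:290,150:280] if n=="top" else im[150:270,130:280]),None,fx=5,fy=5,interpolation=cv2.INTER_NEAREST)[:,:,::-1])
E
python3 m.py
```

```text
12.1 [513.  193.   23.9] [ -8.4 -13.6  16.9] [-2.2  1.1  0.2]
top stone end y in corner (want -180): -183.5 -127.81488 41.935474
  jaw y range (face -218): -230.0 -218.0Traceback (most recent call last):
  File "m.py", line 19, in <module>
    v=np.array([prof(37,[x],np.linspace(-170,-145,12)).mean(0)[0] for x in xs]); d=v[:,0]-v[:,2]; k=d>(d.max()+np.median(d[:20]))/2
                                                                                   ~^^^^^
IndexError: too many indices for array: array is 1-dimensional, but 2 were indexed
```

Call:
move_arm:
  plan:
    - [[0,0,0.05],0,1]
    - [[0,0.1,0],0,1]
    - [[0,0.1,0],0,1]
    - [[0,0,0],0,1]

```text
time_s: 12.7
ee_pos: [512.9, 195.0, 23.9]
ee_rot: [-179.7, 0.4, 90.8]
force: [-7.3, -14.1, 13.8]
gripper_width: 59.5
gripper_force: 50.0
```

Call:
move_arm:
  plan:
    - [[0,0.1,0],0,1]
    - [[0,0,0],0,1]
    - [[0,0,0],0,1]

```text
time_s: 13.0
ee_pos: [512.9, 195.0, 23.9]
ee_rot: [-179.7, 0.5, 90.8]
force: [-6.4, -17.6, 13.8]
gripper_width: 59.5
gripper_force: 50.0
```

```bash
sed -i 's/mean(0)\[0\] for/mean(0) for/' m.py; python3 m.py
```

```text
13.0 [512.9 195.   23.9] [ -6.4 -17.6  13.8] [-2.7  0.9  0.1]
top stone end y in corner (want -180): -181.5 -127.85359 42.026268
  jaw y range (face -218): -230.0 -218.0
  stone x range (want -60..0) -85.0 14.5
scene stone end y in corner (want -180): -195.5 -150.16891 52.864265
  jaw y range (face -218): -235.0 -219.0
  stone x range (want -60..0) -69.5 14.5[ WARN:0@2.291] global loadsave.cpp:1063 imwrite_ Unsupported depth image for selected encoder is fallbacked to CV_8U.
```

The stone stalled at y = 195.0 with the force rising, which looks like the stop. Pressing firmly all three ways.

Call:
move_arm:
  plan:
    - [[0,0.1,0],0,1]
    - [[0,0.1,0],0,1]
    - [[0,0,0],0,1]
    - [[0,0,0],0,1]
  squeeze: 60

```text
time_s: 13.8
ee_pos: [512.9, 195.1, 24.0]
ee_rot: [-179.7, 0.6, 90.8]
force: [-6.0, -24.1, 15.9]
gripper_width: 59.1
gripper_force: 60.0
```

Call:
move_arm:
  plan:
    - [[0.1,0,0],0,1]
    - [[0.1,0,0],0,1]
    - [[0.1,0,0],0,1]
    - [[0,0,0],0,1]
    - [[0,0,0],0,1]

```text
time_s: 14.3
ee_pos: [513.0, 195.1, 24.1]
ee_rot: [-179.4, 0.7, 90.8]
force: [-13.8, -22.1, 20.5]
gripper_width: 59.9
gripper_force: 60.0
```

Call:
move_arm:
  plan:
    - [[0,0,-0.1],0,1]
    - [[0,0,0],0,1]
    - [[0,0,0],0,1]

```text
time_s: 14.6
ee_pos: [513.0, 195.1, 24.0]
ee_rot: [-179.4, 0.7, 90.8]
force: [-14.3, -22.6, 27.9]
gripper_width: 59.7
gripper_force: 60.0
```

Call:
move_arm:
  plan:
    - [[0.1,0,0],0,1]
    - [[0.1,0,0],0,1]
    - [[0,0,0],0,1]
    - [[0,0,0],0,1]

```text
time_s: 15.0
ee_pos: [513.0, 195.1, 24.0]
ee_rot: [-179.1, 0.7, 90.8]
force: [-19.9, -21.6, 31.5]
gripper_width: 58.9
gripper_force: 60.0
```

```bash
python3 m.py 2>/dev/null; ls -t pics | head -2; python3 -c "
import cv2,glob,os,numpy as np
f=sorted(glob.glob('pics/m_*'),key=os.path.getmtime)[-2:]
a,b=[cv2.imread(x) for x in f]; b=cv2.resize(b,(a.shape[1],int(b.shape[0]*a.shape[1]/b.shape[1])))
c=np.vstack([a,b]); s=min(800/c.shape[1],600/c.shape[0]); cv2.imwrite('pics/final.png',cv2.resize(c,None,fx=s,fy=s))"
```

```text
15.0 [513.  195.1  24. ] [-19.9 -21.6  31.5] [-3.5  2.8  0.2]
top stone end y in corner (want -180): -181.5 -127.832794 41.779846
  jaw y range (face -218): -230.0 -218.0
  stone x range (want -60..0) -85.0 14.5
scene stone end y in corner (want -180): -195.5 -150.36877 52.885647
  jaw y range (face -218): -235.0 -219.0
  stone x range (want -60..0) -69.0 14.5
m_scene_15.0.png
m_top_15.0.png
```

View pics/final.png

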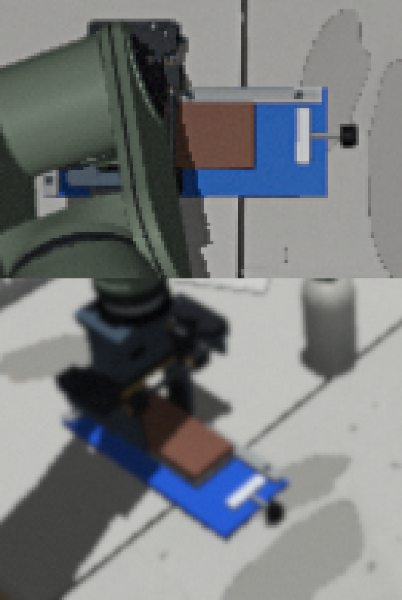

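The stone is flush along the fence, with its free end parallel to the jaw and about 37 mm from it (38 expected). I'll add a little stop push for margin and check that it holds steady.

Call:
move_arm:
  plan:
    - [[0.05,0.1,0],0,1]
    - [[0.05,0.1,0],0,1]
    - [[0,0,0],0,1]
    - [[0,0,0],0,1]
    - [[0,0,0],0,1]

```text
time_s: 15.9
ee_pos: [513.0, 195.2, 23.9]
ee_rot: [-179.0, 0.9, 90.9]
force: [-20.8, -27.7, 33.2]
gripper_width: 59.8
gripper_force: 60.1
```

Call:
move_arm:
  plan:
    - [[0,0,0],0,1]
    - [[0,0,0],0,1]
    - [[0,0,0],0,1]
    - [[0,0,0],0,1]
    - [[0,0,0],0,1]

```text
time_s: 16.4
ee_pos: [513.0, 195.2, 23.9]
ee_rot: [-179.0, 0.9, 90.9]
force: [-20.9, -27.1, 34.6]
gripper_width: 59.6
gripper_force: 60.1
```

Steady, so handing in.

```bash
python3 -c "
from workcell import env
print(env.job_done())"
```

```text
the job is handed in; nothing more can be done
None
```

I handed the job in at about 16.4 s with the stone in the corner and the gripper still holding it, pressing about 35 N down, 21 N towards the fence and 27 N towards the stop at the wrist; the hand-in returned no verdict.

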